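# Sort the polished mould parts into their trays

## Task

Sort the polished parts on the bench: both mould inserts (square block on top) into the cork-lined yellow tray, both electrode holders (round neck on top) into the black tray, and the steel guide bush into the middle of the steel bowl. Stand every part upright and flat on the floor of its container, set it down without dropping it, and leave the eyepiece and the loose steel bar where they are.

Things in the scene. Friction and masses are not known exactly. Their poses are not given: they have to be found in the camera images.
- yellow_tray: shallow bright yellow plastic tray lined with a flat brown cork mat, 108 (x) x 158 (y) x 24 mm high, the empty one on the near part of the bench among the work (another yellow tray far back at the left, without a mat, is not meant); fixed. Origin at the centre of its underside, z up, long side along y. The top of the mat is the floor, 20 mm above the origin; it is flat, 88 x 128 mm, and the rim stands 4 mm above it. Place for the mould inserts.
- steel_bowl: round pressed grey steel bowl, 134 mm across, 47 mm high; fixed. Origin at the centre of its underside, z up. Inside, a flat floor of 68 mm diameter lies 2 mm above the origin, then the wall slopes outward. Place for the guide bush.
- black_tray: long open sheet-metal tray, black outside and on the rim, pale grey floor, 86 (x) x 270 (y) x 34 mm high, walls and floor 2 mm thick, empty; fixed. Origin at the centre of its underside, z up, long side along y. Place for the electrode holders.
- small_insert: small mould insert: bright aluminium, rectangular base 26 (x) x 34 (y) x 14 mm with a square-edged upright block with a dark hole on top, 30 mm high in all, about 50 g. Origin at the centre of its underside, z up. The upper block is 20 mm in x (-10 to +10) and 17 mm in y (-12 to +5, so its centre is at y = -3.5 mm), from z = 14 to 30 mm; grasp it there.
- large_insert: large mould insert: bright aluminium, square base 36 x 36 x 16 mm with a square-edged upright block with a dark hole on top, 36 mm high in all, about 90 g. Origin at the centre of its underside, z up. The upper block is 28 mm in x (-14 to +14) and 20 mm in y (-14 to +6, so its centre is at y = -4 mm), from z = 16 to 36 mm; grasp it there.
- short_holder: electrode holder: bright aluminium, square base 46 x 46 x 26 mm with a round turned neck 34 mm in diameter on its middle, 54 mm high in all, about 180 g. Origin at the centre of its underside, z up. Grasp the neck (z = 26 to 54 mm) from any side.
- tall_holder: electrode holder like the other but taller: square base 46 x 46 x 32 mm, round neck 34 mm in diameter, 60 mm high in all, about 180 g. Origin at the centre of its underside, z up. Grasp the neck (z = 32 to 60 mm) from any side.
- guide_bush: guide bush: upright grey ground steel tube, 36 mm in diameter, 84 mm high, about 0.5 kg (solid for grasping from outside). Origin at the centre of its underside, z up. Grasp it round the upper part.
- eyepiece: bystander: black microscope eyepiece with a grey upper end, 47 mm in diameter, 63 mm high, loose, standing among the parts. Origin at the centre of its underside, z up. To be left alone.
- steel_parallel: bystander: loose plain ground steel bar, 12 (x) x 85 (y) x 18 mm high, lying in front of the middle target. Origin at the centre of its underside, z up. To be left alone.
Not all that is in view belongs to the job. What is shaped like the guide_bush but blue or purple is not meant.

How it is judged:
At the end, for the whole second after the job is handed in: Inserts on the yellow tray mat (origin within 36 mm across, 58 mm along of centre), holders on the black tray floor (30, 122 mm), bush on the bowl floor within 25 mm of its centre; heights within 5 mm (bush 6), tilts under 0.12 rad, all released and at rest (x of small_insert in the frame of yellow_tray between -0.036 and 0.036 m and y of small_insert in the frame of yellow_tray between -0.058 and 0.058 m and z of small_insert in the frame of yellow_tray between 0.015 and 0.025 m and x of large_insert in the frame of yellow_tray between -0.036 and 0.036 m and y of large_insert in the frame of yellow_tray between -0.058 and 0.058 m and z of large_insert in the frame of yellow_tray between 0.015 and 0.025 m and x of short_holder in the frame of black_tray between -0.03 and 0.03 m and y of short_holder in the frame of black_tray between -0.122 and 0.122 m and z of short_holder in the frame of black_tray between -0.003 and 0.007 m and x of tall_holder in the frame of black_tray between -0.03 and 0.03 m and y of tall_holder in the frame of black_tray between -0.122 and 0.122 m and z of tall_holder in the frame of black_tray between -0.003 and 0.007 m and horizontal distance between guide_bush and steel_bowl below 0.025 m and z of guide_bush in the frame of steel_bowl below 0.008 m and angle between each of small_insert, large_insert, short_holder, tall_holder, guide_bush's own z axis and vertical below 0.12 rad and linear speed of each of small_insert, large_insert, short_holder, tall_holder, guide_bush below 0.02 m/s and angular speed of each of small_insert, large_insert, short_holder, tall_holder, guide_bush below 0.3 rad/s); the robot touches nothing.
It fails at once if a part is dropped (falls free faster than 0.7 m/s, about 25 mm of fall) ((linear speed of small_insert above 0.7 m/s and contact force between small_insert and the fingers below 0.05 N) or (linear speed of large_insert above 0.7 m/s and contact force between large_insert and the fingers below 0.05 N) or (linear speed of short_holder above 0.7 m/s and contact force between short_holder and the fingers below 0.05 N) or (linear speed of tall_holder above 0.7 m/s and contact force between tall_holder and the fingers below 0.05 N) or (linear speed of guide_bush above 0.7 m/s and contact force between guide_bush and the fingers below 0.05 N)).
It fails at once if the eyepiece or the loose steel bar is moved by more than 20 mm or the eyepiece is tipped (distance of any of eyepiece, steel_parallel from where it was at the start of the episode above 0.02 m or angle between eyepiece's own z axis and vertical above 0.3 rad).
It also fails if it takes over 128 s, if anything falls off the work surface, if the arm or the gripper's body presses on something with over 40 N, if the wrist force passes 120 N, or if a joint passes its speed limit or range.

## Robot

A 6-joint arm with a two-finger parallel gripper is mounted at the origin on a cart in front of the work surface, level with it; the furniture and walls round the work are solid. World frame = base frame: x ahead of the robot, y to its left, z up, the work surface at z = 0. Lengths are in m, angles in rad, forces in N, time in s.
With the tool pointing down it reaches from about 0.35 to 0.975 m from the base axis. Payload 7.1 kg.
Tool frame: the origin (TCP) lies between the finger pads; the fingertips stand 11 mm ahead of it and the grasp point (between the pads) lies 8 mm behind it; x points along the fingers, y is the direction in which the jaws open and shut, and the axes are right-handed (so a half turn about x gives the same grasp; the last joint's range is limited). The gripper opens to 88 mm and grips with 3 to 60 N. Pads are 20 mm wide; open, the fingers measure 115 mm over their backs; the gripper's body (75 mm by 178 mm) begins 61 mm behind the grasp point.
Start: joints at [1.206, 0.423, 1.63, -0, 1.089, -0.019], TCP at [0.212, 0.588, 0.212] pointing down, gripper open.
Joint ranges: [-3, 3], [-0.9, 2.11], [0.09, 2.58], [-1.31, 4.45], [0.11, 2.69], [-2.54, 2.54]. Speed limits (rad/s): [2.39, 2.39, 3.01, 3.14, 3.14, 3.14].

## Interface

Orientations are given as a 3x3 rotation matrix whose columns are the frame's x, y, z axes.
In Python, from plant import arm, eyes, ticket gives the robot as it stands.
- The arm moves only by the tool step_arm, never from a script. Its argument "commands" is a list of rows, each an object with "offset": the shift along the tool's x, y, z in cm, a list of three; "turn": the turn, a rotation vector about the tool's x, y, z in degrees, a list of three. A call has 1 to 20 rows; each row is the pose to reach, as a shift and turn from the pose commanded when the call began, along the tool's axes at that moment; what a row does not reach only later rows make up. A row lasts 1/10 s, in which the tool goes at most 50 mm and 8.59 degrees, less where a joint would pass 70% of its speed; a pose out of reach is approached as far as the arm can. A call with a gripper value outside its range is refused whole. "grip" is the finger opening in cm, from 0 to 8.78, set as the call begins (left out, the last holds). The fingers move at their own pace and stop on an object; "grip_force" is the grip in N (left out, the last holds). Time passes only in rows, so rows that repeat a pose let the fingers close. It gives the time, the measured TCP pose, the force and the opening at its end, in the units of the state.
- arm.sense(): the state, without advancing time (a new reading comes with each control period).
- eyes.snapshot(name): name is "scene" or "top" or "wrist"; returns the picture (480x640x3 uint8, red, green, blue); there is no depth.
- eyes.camera_info(name): a dict with "fx", "fy", "cx", "cy" (pixels), "R" (3x3) and "t" (3): a world point X has camera coordinates R X + t; the wrist camera has in their place "tool_from_camera" (4x4, takes a point from camera to tool coordinates, whose origin is the TCP and whose axes are the tool frame's). Camera axes: x right, y down, z forward; pixel columns grow to the right and rows downward; lengths in m; the calibration is good to about 2 mm. A picture is of the moment at which its call begins: read the wrist's pose just before it. camera_info takes no time and is no camera call.
- ticket.finish_job(): hands the job in, once; it reports no verdict.
The state is a dict: "clock": time; "joint_positions": joint angles; "joint_vel": joint speeds; "tau": joint torques, N m; "tcp_pos": TCP position; "orientation": TCP orientation; "ft_force": force on the tool from outside, world axes, zero at the start; "moment": the same for the moment, N m; "finger_gap": opening from 0.0 (shut) to 1.0 (fully open).
Only numpy, scipy, OpenCV 4.12 (cv2) and the standard library are available. Lean on these libraries where they do the work, as an engineer would, in place of code of your own. Each camera call takes 0.05 s, during which the arm holds its last target. There are 200 camera calls.

## Working session

There is one attempt and no reset: what is moved stays moved. The work goes in short steps, Python scripts to look and compute and a tool call to move; the robot and the scene stay as the last step left them, time stands still between calls to the robot, and variables do not carry over. Pictures are saved under pics/ and viewed, about 12 in all and at most 16, crops included, and the job is handed in when it is done.

Besides the shell and the picture viewer there is one more tool, called in YAML: its name, and indented under it one key for each argument. step_arm: Moves the arm, as the interface text tells. Its arguments: {"type":"object","properties":{"commands":{"type":"array","items":{"type":"object","properties":{"offset":{"type":"array","items":{"type":"number"}},"turn":{"type":"array","items":{"type":"number"}}}}},"grip":{"type":"number"},"grip_force":{"type":"number"}},"required":["commands"]}

```bash
ls; mkdir -p pics
python3 - <<'E'
from plant import arm,eyes
import cv2,numpy as np
s=arm.sense();print(s)
for n in("scene","top","wrist"):
    im=eyes.snapshot(n);cv2.imwrite(f"pics/{n}0.png",im[...,::-1]);print(n,eyes.camera_info(n))
E
```

```text
pics
{'clock': 0.0, 'joint_positions': array([ 1.20596437e+00,  4.23823479e-01,  1.63070782e+00, -5.17891166e-05,
        1.08860493e+00, -1.90282469e-02]), 'joint_vel': array([-0.00057807, -0.00087273, -0.00099788, -0.00048751, -0.00126131,
       -0.00011422]), 'tau': array([-1.25818828e-03, -5.44633842e+01, -2.73658955e+01,  6.43273001e-02,
        2.30491109e-02, -1.60384880e-04]), 'tcp_pos': array([0.21164215, 0.58745083, 0.21090556]), 'orientation': array([[-5.07870953e-04,  3.38929904e-01,  9.40811491e-01],
       [-1.45835243e-03,  9.40810361e-01, -3.38930284e-01],
       [-9.99998808e-01, -1.54416757e-03,  1.64689935e-05]]), 'ft_force': array([ 0.05760354, -0.81504009, -0.13289788]), 'moment': array([-0.02982529,  0.00454674,  0.03206357]), 'finger_gap': 1.0001503574487136}
scene {'fx': 525.0054976378678, 'fy': 525.0054976378678, 'cx': 321.88661654712064, 'cy': 243.41968445186035, 'R': array([[ 0.7679312 , -0.64030326,  0.01712927],
       [-0.36316235, -0.45726654, -0.81180073],
       [ 0.52763129,  0.6171864 , -0.58368328]]), 't': array([-0.4005883 ,  0.21356828,  0.74393957])}
top {'fx': 463.7228562536156, 'fy': 463.7228562536156, 'cx': 319.8131031759109, 'cy': 236.08335405850465, 'R': array([[ 0.02701788, -0.99952622,  0.01474345],
       [-0.99751237, -0.0279182 , -0.06472754],
       [ 0.06510848, -0.01295797, -0.99779406]]), 't': array([-0.02779637,  0.52209121,  1.04366441])}
wrist {'fx': 374.7066782034708, 'fy': 374.7066782034708, 'cx': 322.2212997653019, 'cy': 237.8632399141844, 'tool_from_camera': array([[-6.36625028e-04, -2.86815983e-01,  9.57985484e-01,
        -1.72291315e-01],
       [ 9.99999770e-01,  4.32127018e-05,  6.77483100e-04,
         6.63976837e-04],
       [-2.35710122e-04,  9.57985694e-01,  2.86815889e-01,
        -7.87449445e-02],
       [ 0.00000000e+00,  0.00000000e+00,  0.00000000e+00,
         1.00000000e+00]])}
```

View pics/top0.png

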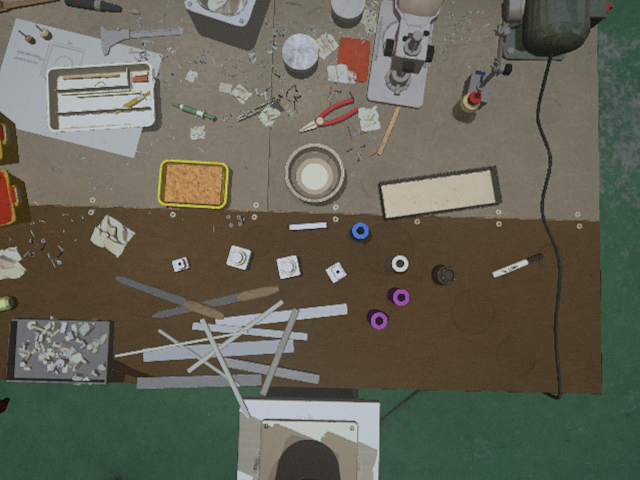

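View pics/scene0.png

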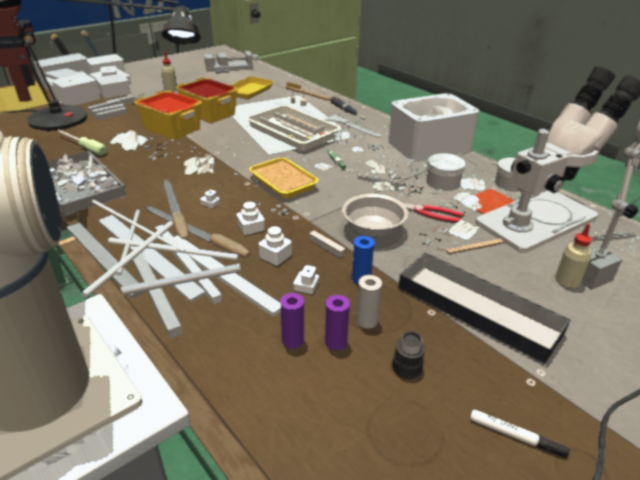

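The top view shows the small insert (180,264), holders (239,257) and (288,266), another insert (336,271), bush (400,264), eyepiece (445,275), bar (308,226), yellow tray (194,184), bowl (315,175) and black tray (440,192). The scene view agrees. Next I measure them.

```bash
cat > h.py <<'E'
import numpy as np,cv2
from plant import arm,eyes
def cam(name):
    c=eyes.camera_info(name)
    if name=="wrist":
        s=arm.sense();T=np.eye(4);T[:3,:3]=s["orientation"];T[:3,3]=s["tcp_pos"]
        W=T@c["tool_from_camera"];R=W[:3,:3].T;return c,R,-R@W[:3,3]
    return c,np.array(c["R"]),np.array(c["t"])
def ray(c,R,t,uv,z):
    uv=np.atleast_2d(uv).astype(float)
    d=np.c_[(uv[:,0]-c["cx"])/c["fx"],(uv[:,1]-c["cy"])/c["fy"],np.ones(len(uv))]@R
    o=-R.T@t
    return o+d*((z-o[2])/d[:,2])[:,None]
def proj(c,R,t,X):
    p=np.atleast_2d(X)@R.T+t
    return np.c_[c["fx"]*p[:,0]/p[:,2]+c["cx"],c["fy"]*p[:,1]/p[:,2]+c["cy"]]
def toframe(target):
    "offset cm along tool axes now to target TCP"
    s=arm.sense();return s["orientation"].T@(np.array(target)-s["tcp_pos"])*100
E
python3 - <<'E'
from h import *
im=cv2.imread("pics/top0.png");C=cam("top");hsv=cv2.cvtColor(im,cv2.COLOR_BGR2HSV)
for n,uv,z in[("small",(180,264),.03),("hA",(239,257),.055),("hB",(288,266),.055),("ins2",(336,271),.036),("bush",(400,264),.084),("eye",(445,275),.063),("bar",(308,226),.018)]:
    print(n,ray(*C,uv,z).round(3))
def big(m,box):
    M=np.zeros_like(m);x0,y0,x1,y1=box;M[y0:y1,x0:x1]=m[y0:y1,x0:x1]
    return max(cv2.findContours(M,0,2)[0],key=cv2.contourArea)
y=big(cv2.inRange(hsv,(22,140,100),(35,255,255)),(145,150,245,220));r=cv2.minAreaRect(y);print("yellow",r)
print(ray(*C,cv2.boxPoints(r),.024).round(3),ray(*C,r[0],.024))
k=big(cv2.inRange(im,(0,0,0),(50,50,50)),(365,155,510,230));r=cv2.minAreaRect(k);print("black",r)
print(ray(*C,cv2.boxPoints(r),.034).round(3),ray(*C,r[0],.034))
g=cv2.GaussianBlur(cv2.cvtColor(im,cv2.COLOR_BGR2GRAY),(0,0),1)
print(cv2.HoughCircles(g[130:220,270:360],cv2.HOUGH_GRADIENT,1,5,param1=100,param2=15,minRadius=12,maxRadius=36))
print("bowl rim",ray(*C,(315,173),.047),"floor",ray(*C,(315,176),.002))
a=cv2.resize(im[235:300,160:300],None,fx=5.5,fy=5.5,interpolation=2);b=cv2.resize(im[140:235,270:510],None,fx=3.2,fy=3.2,interpolation=2)
b=cv2.copyMakeBorder(b,0,0,0,max(0,770-b.shape[1]),0)[:,:770];a=a[:,:770]
b=cv2.resize(b,(770,240));cv2.imwrite("pics/c1.png",np.vstack([a[:,:770],b]))
E
```

```text
small [[0.45  0.298 0.03 ]]
hA [[0.469 0.163 0.055]]
hB [[0.452 0.055 0.055]]
ins2 [[ 0.444 -0.051  0.036]]
bush [[ 0.463 -0.186  0.084]]
eye [[ 0.442 -0.289  0.063]]
bar [[0.545 0.014 0.018]]
yellow ((192.80517578125, 183.8120574951172), (68.99837493896484, 46.62528991699219), 3.3664603233337402)
[[0.582 0.358 0.024]
 [0.69  0.357 0.024]
 [0.685 0.2   0.024]
 [0.578 0.202 0.024]] [[0.6334981  0.27939873 0.024     ]]
black ((389.6302490234375, 207.89291381835938), (48.27007293701172, 24.507938385009766), 39.95754623413086)
[[ 0.602 -0.109  0.034]
 [ 0.646 -0.144  0.034]
 [ 0.578 -0.23   0.034]
 [ 0.534 -0.195  0.034]] [[ 0.5899445  -0.16957446  0.034     ]]
[[[43.5 42.5 29.3]
  [49.5 50.5 25.2]
  [49.5 40.5 25.2]
  [42.5 37.5 25.2]
  [37.5 37.5 22.1]
  [42.5 48.5 21. ]
  [35.5 45.5 21. ]
  [40.5 53.5 21. ]
  [50.5 58.5 26.6]
  [54.5 48.5 23.2]
  [46.5 34.5 22.1]
  [52.5 34.5 18.5]
  [35.5 51.5 17.6]
  [55.5 56.5 17.4]
  [58.5 42.5 16. ]
  [43.5 57.5 17.7]]]
bowl rim [[0.66211075 0.0015791  0.047     ]] floor [[0.66414028 0.00143784 0.002     ]]
```

View pics/c1.png

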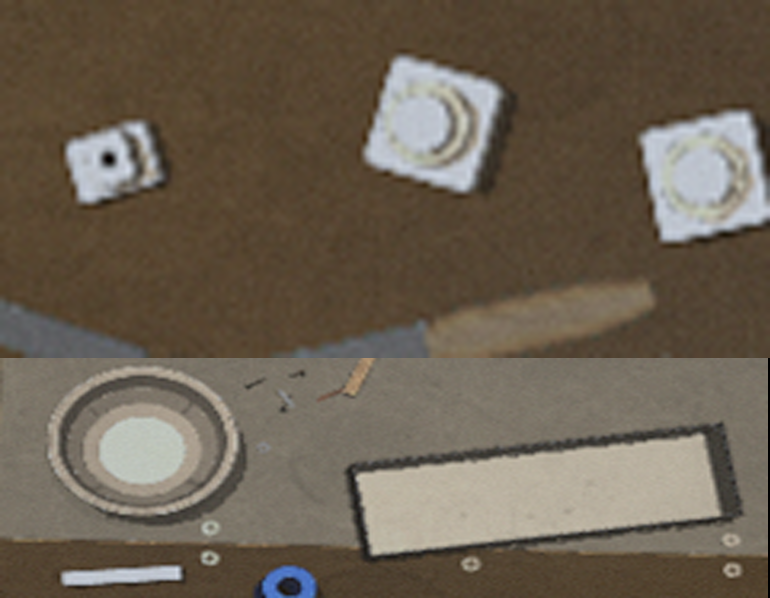

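step_arm:
  commands:
    - {"offset":[0,-36.3,37.3],"turn":[-19.8,0,0]}
    - {"offset":[0,-36.3,37.3],"turn":[-19.8,0,0]}
    - {"offset":[0,-36.3,37.3],"turn":[-19.8,0,0]}
    - {"offset":[0,-36.3,37.3],"turn":[-19.8,0,0]}
    - {"offset":[0,-36.3,37.3],"turn":[-19.8,0,0]}
    - {"offset":[0,-36.3,37.3],"turn":[-19.8,0,0]}
    - {"offset":[0,-36.3,37.3],"turn":[-19.8,0,0]}
    - {"offset":[0,-36.3,37.3],"turn":[-19.8,0,0]}
    - {"offset":[0,-36.3,37.3],"turn":[-19.8,0,0]}
    - {"offset":[0,-36.3,37.3],"turn":[-19.8,0,0]}
    - {"offset":[0,-36.3,37.3],"turn":[-19.8,0,0]}
    - {"offset":[0,-36.3,37.3],"turn":[-19.8,0,0]}
    - {"offset":[0,-36.3,37.3],"turn":[-19.8,0,0]}
    - {"offset":[0,-36.3,37.3],"turn":[-19.8,0,0]}
    - {"offset":[0,-36.3,37.3],"turn":[-19.8,0,0]}
    - {"offset":[0,-36.3,37.3],"turn":[-19.8,0,0]}

```text
clock: 1.75
tcp_pos: [0.4393, 0.1209, 0.2117]
orientation: [[-0.0, -0.002, 1.0], [0.0, 1.0, 0.002], [-1.0, 0.0, -0.0]]
ft_force: [-0.5, -0.6, 0.2]
finger_gap: 1.004
```

Run:
```python
from h import *
C=cam("wrist");im=eyes.snapshot("wrist")[...,::-1].copy();cv2.imwrite("pics/w1.png",im)
import pickle;pickle.dump((dict(C[0]),C[1],C[2]),open("w1.pkl","wb"))
```

```text
(no output)
```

View pics/w1.png

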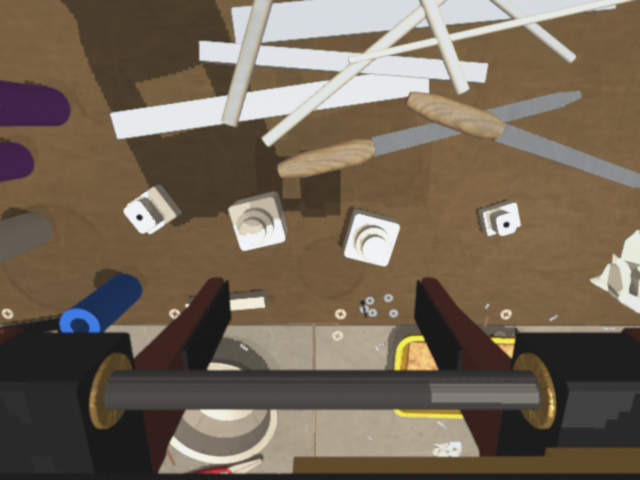

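The wrist view shows insert 2 (150,211), holder B (257,222), holder A (372,238) and the small insert (500,219), all upright and well separated. I'll fit the block outlines on an enlarged crop.

Run:
```python
from h import *
import pickle;C=pickle.load(open("w1.pkl","rb"));im=cv2.imread("pics/w1.png")
t=[]
for n,(u,v) in dict(large=(150,211),hB=(257,222),hA=(372,238),small=(500,219)).items():
    c=im[v-32:v+32,u-32:u+32];hsv=cv2.cvtColor(c,cv2.COLOR_BGR2HSV)
    m=cv2.inRange(hsv,(0,0,110),(180,70,255));k=max(cv2.findContours(m,0,2)[0],key=cv2.contourArea)
    r=cv2.minAreaRect(k);print(n,np.array(r[0])+(u-32,v-32),r[1:])
    t.append(cv2.resize(c,(390,290) if 0 else (300,300),interpolation=2))
cv2.imwrite("pics/c2.png",np.vstack([np.hstack(t[:2]),np.hstack(t[2:])]))
```

```text
large [148.6400013  212.02000427] ((40.40000534057617, 43.0), 53.13010025024414)
hB [258.11765671 221.97058487] ((51.417545318603516, 53.600372314453125), 75.96376037597656)
hA [371.48280716 238.33891296] ((49.305782318115234, 51.110748291015625), 15.708637237548828)
small [500.88461685 219.42308044] ((33.73197555541992, 38.046531677246094), 78.69007110595703)
```

View pics/c2.png

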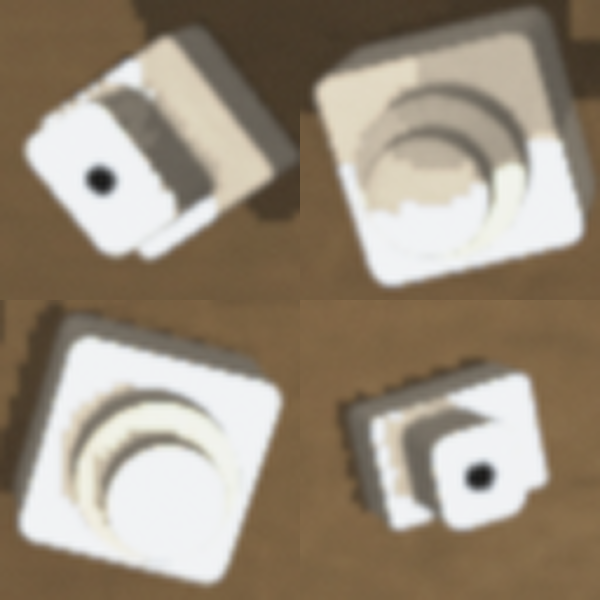

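```bash
cat > ang.py <<'E'
from h import *
def ang(C,p,q,z):
    a=ray(*C,[p,q],z);d=(a[1]-a[0])[:2];return np.degrees(np.arctan2(d[1],d[0])).round(1),(np.hypot(*d)*1000).round(1)
E
python3 - <<'E'
from ang import *
import pickle;C=pickle.load(open("w1.pkl","rb"))
def P(o,t): return (o[0]+t[0]/4.6875,o[1]+t[1]/4.6875)
L=(118,179)
print("large top",ray(*C,P(L,(100,180)),.036).round(4))
for a,b,z in[((25,150),(115,255),.036),((88,100),(178,210),.036),((25,150),(88,100),.036),((175,35),(272,172),.016)]:print(ang(C,P(L,a),P(L,b),z))
S=(468,187);f=lambda x,y:P(S,(x-300,y-300))
print("small top",ray(*C,f(480,477),.03).round(4))
for a,b,z in[((372,420),(397,530),.014),((530,373),(548,482),.014),((397,530),(548,482),.014),((437,437),(447,530),.03)]:print(ang(C,f(*a),f(*b),z))
A=(340,206);fa=lambda x,y:P(A,(x,y-300))
for z in(.054,.06):print("hA",ray(*C,fa(165,503),z).round(4))
B=(225,190);fb=lambda x,y:P(B,(x-300,y))
for z in(.054,.06):print("hB",ray(*C,fb(427,192),z).round(4))
for n,f,cs in(("A",fa,[(70,335),(282,390),(215,583),(20,540)]),("B",fb,[(315,85),(535,32),(588,240),(385,287)])):
  for z in(.026,.032):
    r=ray(*C,[f(*c) for c in cs],z)[:,:2];print(n,z,r.mean(0).round(4),(np.linalg.norm(np.roll(r,-1,0)-r,axis=1)*1000).round(1))
# top-cam compare
T=cam("top")
for n,uv in(("A",(160+420/5.5,235+125/5.5)),("B",(160+703/5.5,235+173/5.5))):
  for z in(.054,.06):print("top",n,ray(*T,uv,z).round(4))
for n,uv,z in(("bushtop",(400,264),.084),):print(n,ray(*T,uv,z))
cs=[(379.2,182.4),(495.4,166.5),(501,202.1),(384.9,219.2)];r=ray(*T,cs,.034);print("black",r.round(3),r.mean(0))
E
```

```text
large top [[ 0.4449 -0.0526  0.036 ]]
(np.float64(34.6), np.float64(26.8))
(np.float64(33.7), np.float64(27.4))
(np.float64(125.9), np.float64(17.5))
(np.float64(30.1), np.float64(34.1))
small top [[0.4532 0.3016 0.03  ]]
(np.float64(19.2), np.float64(26.2))
(np.float64(17.4), np.float64(25.3))
(np.float64(109.2), np.float64(33.3))
(np.float64(13.5), np.float64(20.6))
hA [[0.4707 0.171  0.054 ]]
hA [[0.4687 0.1701 0.06  ]]
hB [[0.4532 0.0577 0.054 ]]
hB [[0.4515 0.0588 0.06  ]]
A 0.026 [0.4712 0.1709] [46.5 45.1 43.8 46.4]
A 0.032 [0.4693 0.1701] [45.7 44.3 43.  45.6]
B 0.026 [0.4546 0.0587] [47.4 45.9 45.2 45.8]
B 0.032 [0.4531 0.0597] [46.6 45.1 44.4 45.1]
top A [[0.4675 0.1689 0.054 ]]
top A [[0.4674 0.1679 0.06  ]]
top B [[0.4515 0.0555 0.054 ]]
top B [[0.4515 0.0552 0.06  ]]
bushtop [[ 0.46324729 -0.18573873  0.084     ]]
black [[ 0.648 -0.145  0.034]
 [ 0.692 -0.41   0.034]
 [ 0.611 -0.423  0.034]
 [ 0.564 -0.159  0.034]] [ 0.62853183 -0.28438118  0.034     ]
```

step_arm:
  commands:
    - {"offset":[5,18.1,1.4],"turn":[72,0,0]}
    - {"offset":[8,18.1,1.4],"turn":[72,0,0]}
    - {"offset":[10,18.1,1.4],"turn":[72,0,0]}
    - {"offset":[10,18.1,1.4],"turn":[72,0,0]}
    - {"offset":[10,18.1,1.4],"turn":[72,0,0]}
    - {"offset":[10,18.1,1.4],"turn":[72,0,0]}
    - {"offset":[10,18.1,1.4],"turn":[72,0,0]}
    - {"offset":[10,18.1,1.4],"turn":[72,0,0]}
    - {"offset":[10,18.1,1.4],"turn":[72,0,0]}
    - {"offset":[10,18.1,1.4],"turn":[72,0,0]}
    - {"offset":[10,18.1,1.4],"turn":[72,0,0]}
    - {"offset":[12,18.1,1.4],"turn":[72,0,0]}
    - {"offset":[14,18.1,1.4],"turn":[72,0,0]}
    - {"offset":[16,18.1,1.4],"turn":[72,0,0]}
    - {"offset":[17.5,18.1,1.4],"turn":[72,0,0]}
    - {"offset":[18.2,18.1,1.4],"turn":[72,0,0]}
    - {"offset":[18.45,18.1,1.4],"turn":[72,0,0]}
    - {"offset":[18.45,18.1,1.4],"turn":[72,0,0]}

```text
clock: 3.6
tcp_pos: [0.4539, 0.3012, 0.0273]
orientation: [[0.0, 0.951, 0.309], [0.0, 0.309, -0.951], [-1.0, 0.0, -0.0]]
ft_force: [0.3, 0.6, 0.1]
finger_gap: 1.004
```

step_arm:
  commands:
    - {"offset":[0,0,0]}
    - {"offset":[0,0,0]}
    - {"offset":[0,0,0]}
    - {"offset":[0,0,0]}
    - {"offset":[0,0,0]}
    - {"offset":[0,0,0]}
    - {"offset":[0,0,0]}
    - {"offset":[0,0,0]}
    - {"offset":[0,0,0]}
    - {"offset":[-0.5,0,0]}
    - {"offset":[-1,0,0]}
    - {"offset":[-1,0,0]}
  grip: 0
  grip_force: 25

```text
validation failed for argument at $.co...
```

Run:
```python
from h import *
print(arm.sense()["finger_gap"])
cv2.imwrite("pics/w2.png",eyes.snapshot("wrist")[...,::-1])
```

```text
1.0041785956488107
```

View pics/w2.png

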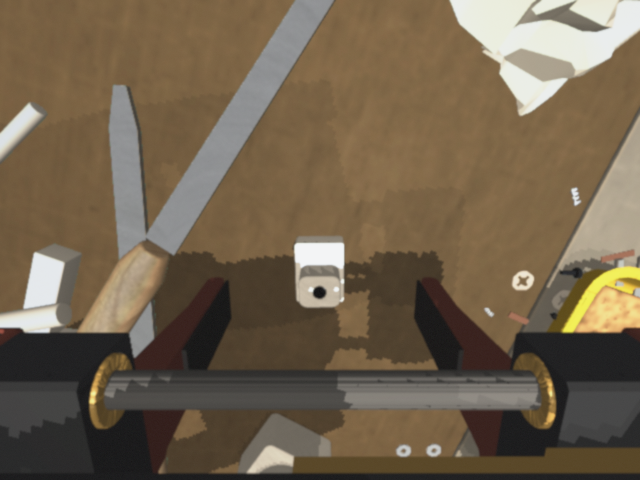

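The call was refused because "turn" is required. The picture shows the block centred at (320,293) and square to the jaws, so I close now.

step_arm:
  commands:
    - {"offset":[0,0,0],"turn":[0,0,0]}
    - {"offset":[0,0,0],"turn":[0,0,0]}
    - {"offset":[0,0,0],"turn":[0,0,0]}
    - {"offset":[0,0,0],"turn":[0,0,0]}
    - {"offset":[0,0,0],"turn":[0,0,0]}
    - {"offset":[0,0,0],"turn":[0,0,0]}
    - {"offset":[0,0,0],"turn":[0,0,0]}
    - {"offset":[0,0,0],"turn":[0,0,0]}
    - {"offset":[0,0,0],"turn":[0,0,0]}
    - {"offset":[-0.5,0,0],"turn":[0,0,0]}
    - {"offset":[-1,0,0],"turn":[0,0,0]}
    - {"offset":[-1,0,0],"turn":[0,0,0]}
  grip: 0
  grip_force: 25

```text
clock: 4.85
tcp_pos: [0.4543, 0.3014, 0.0381]
orientation: [[0.001, 0.951, 0.309], [0.001, 0.309, -0.951], [-1.0, 0.001, -0.0]]
ft_force: [-0.2, -0.7, -1.2]
finger_gap: 0.005
```

Run:
```python
from h import *
cv2.imwrite("pics/w3.png",eyes.snapshot("wrist")[...,::-1])
```

```text
(no output)
```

View pics/w3.png

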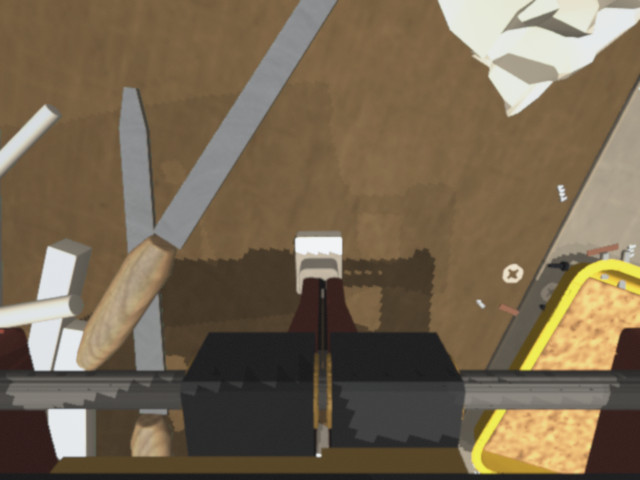

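The jaws shut fully and the insert stayed put (block edge near (320,258)). The image also suggests the tips sit higher than my TCP arithmetic assumed. I'll reopen, go deeper beside the block, where the 26 mm base clears the 88 mm jaws, and let the gap show what is gripped.

step_arm:
  commands:
    - {"offset":[-0.5,0,0],"turn":[0,0,0]}
    - {"offset":[-1,0,0],"turn":[0,0,0]}
    - {"offset":[-1,0,0],"turn":[0,0,0]}
    - {"offset":[-1,0,0],"turn":[0,0,0]}
    - {"offset":[-1,0,0],"turn":[0,0,0]}
    - {"offset":[-1,0,0],"turn":[0,0,0]}
    - {"offset":[-1,0,0],"turn":[0,0,0]}
    - {"offset":[-1,0,0],"turn":[0,0,0]}
    - {"offset":[0,0,0],"turn":[0,0,0]}
    - {"offset":[1,0,0],"turn":[0,0,0]}
    - {"offset":[1.7,0,0],"turn":[0,0,0]}
    - {"offset":[2.1,0,0],"turn":[0,0,0]}
    - {"offset":[2.3,0,0],"turn":[0,0,0]}
    - {"offset":[2.3,0,0],"turn":[0,0,0]}
    - {"offset":[2.3,0,0],"turn":[0,0,0]}
  grip: 8.78

```text
clock: 6.4
tcp_pos: [0.4539, 0.3011, 0.0143]
orientation: [[0.0, 0.951, 0.309], [0.0, 0.309, -0.951], [-1.0, 0.0, -0.0]]
ft_force: [0.5, 0.7, -0.2]
finger_gap: 0.999
```

step_arm:
  commands:
    - {"offset":[0,0,0],"turn":[0,0,0]}
    - {"offset":[0,0,0],"turn":[0,0,0]}
    - {"offset":[0,0,0],"turn":[0,0,0]}
    - {"offset":[0,0,0],"turn":[0,0,0]}
    - {"offset":[0,0,0],"turn":[0,0,0]}
    - {"offset":[0,0,0],"turn":[0,0,0]}
    - {"offset":[0,0,0],"turn":[0,0,0]}
    - {"offset":[0,0,0],"turn":[0,0,0]}
    - {"offset":[0,0,0],"turn":[0,0,0]}
    - {"offset":[0,0,0],"turn":[0,0,0]}
  grip: 0
  grip_force: 20

```text
clock: 7.4
tcp_pos: [0.4537, 0.301, 0.0142]
orientation: [[-0.0, 0.951, 0.309], [-0.0, 0.309, -0.951], [-1.0, -0.0, 0.0]]
ft_force: [-0.5, 0.8, -0.2]
finger_gap: 0.232
```

The gap of 0.232 (20.4 mm) means the block is gripped, so the tips really sit behind the reported TCP. The grip may be shallow, so I'll reopen and go 9 mm deeper, which also narrows down the tip offset.

step_arm:
  commands:
    - {"offset":[0,0,0],"turn":[0,0,0]}
    - {"offset":[0,0,0],"turn":[0,0,0]}
    - {"offset":[0,0,0],"turn":[0,0,0]}
    - {"offset":[0.3,0,0],"turn":[0,0,0]}
    - {"offset":[0.6,0,0],"turn":[0,0,0]}
    - {"offset":[0.9,0,0],"turn":[0,0,0]}
    - {"offset":[0.9,0,0],"turn":[0,0,0]}
  grip: 5

```text
clock: 8.1
tcp_pos: [0.4534, 0.3008, 0.0046]
orientation: [[-0.001, 0.951, 0.309], [-0.001, 0.309, -0.951], [-1.0, -0.001, 0.0]]
ft_force: [-0.5, 0.7, 0.4]
finger_gap: 0.568
```

step_arm:
  commands:
    - {"offset":[0,0,0],"turn":[0,0,0]}
    - {"offset":[0,0,0],"turn":[0,0,0]}
    - {"offset":[0,0,0],"turn":[0,0,0]}
    - {"offset":[0,0,0],"turn":[0,0,0]}
    - {"offset":[0,0,0],"turn":[0,0,0]}
    - {"offset":[0,0,0],"turn":[0,0,0]}
    - {"offset":[0,0,0],"turn":[0,0,0]}
  grip: 0
  grip_force: 20

```text
clock: 8.8
tcp_pos: [0.4538, 0.3011, 0.0053]
orientation: [[0.0, 0.951, 0.309], [0.0, 0.309, -0.951], [-1.0, 0.0, -0.0]]
ft_force: [-1.1, -0.5, 1.0]
finger_gap: 0.239
```

Run:
```python
from h import *
im=eyes.snapshot("wrist")[...,::-1]
cv2.imwrite("pics/w4.png",cv2.resize(im[180:400,200:450],None,fx=2.6,fy=2.6,interpolation=2))
```

```text
(no output)
```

View pics/w4.png

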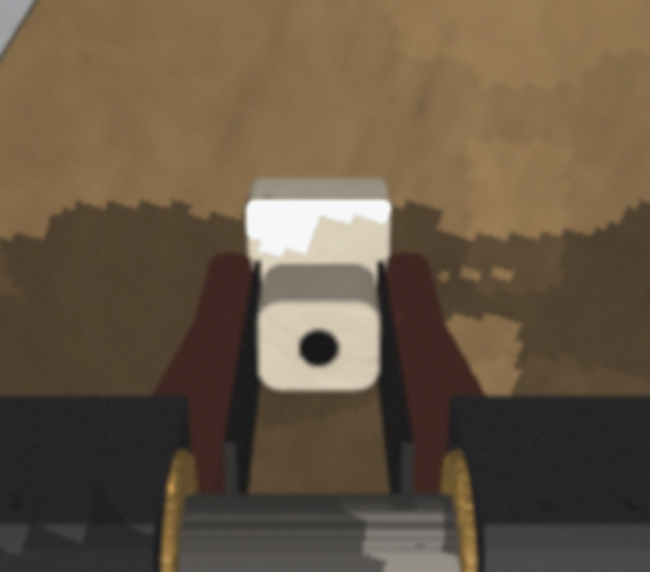

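Gap is 0.239 with the block held well down, and the tips sit about 11 mm behind the TCP. Next: carry the small insert to the yellow tray.

step_arm:
  commands:
    - {"offset":[-0.5,0,0],"turn":[0,0,0]}
    - {"offset":[-2,0,0],"turn":[0,0,0]}
    - {"offset":[-4,0,0],"turn":[0,0,0]}
    - {"offset":[-6,1.5,0.4],"turn":[0,0,0]}
    - {"offset":[-6,4,1],"turn":[0,0,0]}
    - {"offset":[-6,7,1.7],"turn":[0,0,0]}
    - {"offset":[-6,10,2.4],"turn":[0,0,0]}
    - {"offset":[-6,13,3.1],"turn":[0,0,0]}
    - {"offset":[-6,15.5,3.7],"turn":[0,0,0]}
    - {"offset":[-6,17,4.1],"turn":[0,0,0]}
    - {"offset":[-6,17.5,4.2],"turn":[0,0,0]}
    - {"offset":[-6,17.5,4.2],"turn":[0,0,0]}
    - {"offset":[-5,17.5,4.2],"turn":[0,0,0]}
    - {"offset":[-4,17.5,4.2],"turn":[0,0,0]}
    - {"offset":[-3,17.5,4.2],"turn":[0,0,0]}
    - {"offset":[-2.6,17.5,4.2],"turn":[0,0,0]}
    - {"offset":[-2.4,17.5,4.2],"turn":[0,0,0]}
    - {"offset":[-2.2,17.5,4.2],"turn":[0,0,0]}
    - {"offset":[-2.0,17.5,4.2],"turn":[0,0,0]}
    - {"offset":[-2.0,17.5,4.2],"turn":[0,0,0]}

```text
clock: 10.85
tcp_pos: [0.6334, 0.3153, 0.0255]
orientation: [[0.001, 0.951, 0.309], [0.0, 0.309, -0.951], [-1.0, 0.001, -0.0]]
ft_force: [0.2, -0.5, -0.2]
finger_gap: 0.237
```

step_arm:
  commands:
    - {"offset":[0.05,0,0],"turn":[0,0,0]}
    - {"offset":[0.05,0,0],"turn":[0,0,0]}
    - {"offset":[0.05,0,0],"turn":[0,0,0]}
    - {"offset":[0.05,0,0],"turn":[0,0,0]}
    - {"offset":[0,0,0],"turn":[0,0,0]}
    - {"offset":[-2,0,0],"turn":[0,0,0]}
    - {"offset":[-5,0,0],"turn":[0,0,0]}
    - {"offset":[-9,0,0],"turn":[0,0,0]}
    - {"offset":[-10,-5,5],"turn":[-16,0,0]}
    - {"offset":[-10,-29.3,29.2],"turn":[-16,0,0]}
    - {"offset":[-10,-29.3,29.2],"turn":[-16,0,0]}
    - {"offset":[-10,-29.3,29.2],"turn":[-16,0,0]}
    - {"offset":[-10,-29.3,29.2],"turn":[-16,0,0]}
    - {"offset":[-10,-29.3,29.2],"turn":[-16,0,0]}
    - {"offset":[-10,-29.3,29.2],"turn":[-16,0,0]}
    - {"offset":[-10,-29.3,29.2],"turn":[-16,0,0]}
    - {"offset":[-10,-29.3,29.2],"turn":[-16,0,0]}
    - {"offset":[-10,-29.3,29.2],"turn":[-16,0,0]}
    - {"offset":[-10,-29.3,29.2],"turn":[-16,0,0]}
    - {"offset":[-10,-29.3,29.2],"turn":[-16,0,0]}
  grip: 6.5

```text
clock: 12.85
tcp_pos: [0.4458, -0.0522, 0.1257]
orientation: [[0.001, 0.829, 0.56], [0.0, 0.56, -0.829], [-1.0, 0.001, 0.001]]
ft_force: [0.5, 0.9, 0.0]
finger_gap: 0.736
```

Run:
```python
from h import *
s=arm.sense();print(s["tcp_pos"],s["orientation"][:,1],toframe((.4449,-.0526,.0075)))
im=eyes.snapshot("wrist")[...,::-1]
cv2.imwrite("pics/w5.png",im)
```

```text
[ 0.4458448  -0.05218655  0.12565289] [0.82853679 0.55993341 0.00116606] [11.81514491 -0.11520749 -0.02787287]
```

View pics/w5.png

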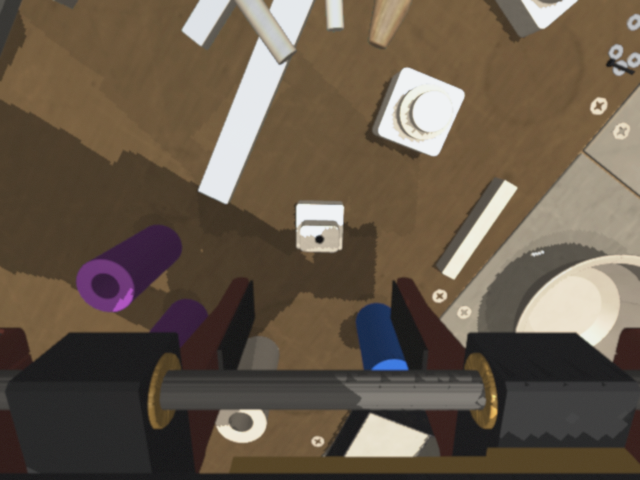

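The block is square in the jaws, hole at (320,239). Descending to grasp.

step_arm:
  commands:
    - {"offset":[3,-0.1,0],"turn":[0,0,0]}
    - {"offset":[6,-0.1,0],"turn":[0,0,0]}
    - {"offset":[9,-0.1,0],"turn":[0,0,0]}
    - {"offset":[10.5,-0.1,0],"turn":[0,0,0]}
    - {"offset":[11.4,-0.1,0],"turn":[0,0,0]}
    - {"offset":[11.8,-0.1,0],"turn":[0,0,0]}
    - {"offset":[11.8,-0.1,0],"turn":[0,0,0]}

```text
clock: 13.6
tcp_pos: [0.4441, -0.0532, 0.0071]
orientation: [[-0.0, 0.829, 0.56], [0.0, 0.56, -0.829], [-1.0, -0.0, -0.0]]
ft_force: [0.7, 0.2, 0.3]
finger_gap: 0.742
```

step_arm:
  commands:
    - {"offset":[0,0,0],"turn":[0,0,0]}
    - {"offset":[0,0,0],"turn":[0,0,0]}
    - {"offset":[0,0,0],"turn":[0,0,0]}
    - {"offset":[0,0,0],"turn":[0,0,0]}
    - {"offset":[0,0,0],"turn":[0,0,0]}
    - {"offset":[0,0,0],"turn":[0,0,0]}
    - {"offset":[0,0,0],"turn":[0,0,0]}
    - {"offset":[0,0,0],"turn":[0,0,0]}
  grip: 0
  grip_force: 25

```text
clock: 14.4
tcp_pos: [0.444, -0.0537, 0.0074]
orientation: [[0.0, 0.829, 0.559], [-0.0, 0.559, -0.829], [-1.0, 0.0, 0.0]]
ft_force: [-0.4, 0.2, 6.3]
finger_gap: 0.328
```

step_arm:
  commands:
    - {"offset":[-0.5,0,0],"turn":[0,0,0]}
    - {"offset":[-2,0,0],"turn":[0,0,0]}
    - {"offset":[-4.5,0,0],"turn":[0,0,0]}
    - {"offset":[-7,0,0],"turn":[0,0,0]}
    - {"offset":[-8,2,-0.9],"turn":[0,0,0]}
    - {"offset":[-8,5,-2.2],"turn":[0,0,0]}
    - {"offset":[-8,9,-3.9],"turn":[0,0,0]}
    - {"offset":[-8,13,-5.6],"turn":[0,0,0]}
    - {"offset":[-8,17,-7.3],"turn":[0,0,0]}
    - {"offset":[-8,21,-9],"turn":[0,0,0]}
    - {"offset":[-8,25,-10.8],"turn":[0,0,0]}
    - {"offset":[-8,29,-12.5],"turn":[0,0,0]}
    - {"offset":[-8,31.5,-13.5],"turn":[0,0,0]}
    - {"offset":[-7.5,32.5,-14],"turn":[0,0,0]}
    - {"offset":[-6,32.5,-14],"turn":[0,0,0]}
    - {"offset":[-4.5,32.5,-14],"turn":[0,0,0]}
    - {"offset":[-3.2,32.5,-14],"turn":[0,0,0]}
    - {"offset":[-2.5,32.5,-14],"turn":[0,0,0]}
    - {"offset":[-2.2,32.5,-14],"turn":[0,0,0]}
    - {"offset":[-2.2,32.5,-14],"turn":[0,0,0]}

```text
clock: 16.4
tcp_pos: [0.6347, 0.2436, 0.0287]
orientation: [[-0.001, 0.829, 0.559], [-0.0, 0.559, -0.829], [-1.0, -0.001, -0.0]]
ft_force: [0.4, -0.2, -1.1]
finger_gap: 0.323
```

step_arm:
  commands:
    - {"offset":[0.1,0,0],"turn":[0,0,0]}
    - {"offset":[0.2,0,0],"turn":[0,0,0]}
    - {"offset":[0.2,0,0],"turn":[0,0,0]}

```text
clock: 16.7
tcp_pos: [0.6353, 0.2442, 0.0276]
orientation: [[0.001, 0.829, 0.559], [0.0, 0.559, -0.829], [-1.0, 0.001, 0.0]]
ft_force: [0.5, 0.3, -0.9]
finger_gap: 0.327
```

step_arm:
  commands:
    - {"offset":[0.05,0,0],"turn":[0,0,0]}
    - {"offset":[0.05,0,0],"turn":[0,0,0]}
    - {"offset":[0.05,0,0],"turn":[0,0,0]}
    - {"offset":[0.05,0,0],"turn":[0,0,0]}
    - {"offset":[-2,0,0],"turn":[0,0,0]}
    - {"offset":[-5,0,0],"turn":[0,0,0]}
    - {"offset":[-9,0,0],"turn":[0,0,0]}
    - {"offset":[-10,-3,-0.5],"turn":[8,0,0]}
    - {"offset":[-10,-7,-1.2],"turn":[16,0,0]}
    - {"offset":[-10,-11,-2],"turn":[24,0,0]}
    - {"offset":[-10,-15,-2.7],"turn":[32,0,0]}
    - {"offset":[-10,-17.9,-3.2],"turn":[40,0,0]}
    - {"offset":[-10,-17.9,-3.2],"turn":[48,0,0]}
    - {"offset":[-10,-17.9,-3.2],"turn":[49.7,0,0]}
    - {"offset":[-10,-17.9,-3.2],"turn":[49.7,0,0]}
    - {"offset":[-10,-17.9,-3.2],"turn":[49.7,0,0]}
  grip: 6.5

```text
clock: 18.3
tcp_pos: [0.4695, 0.1709, 0.1273]
orientation: [[0.001, 0.963, -0.268], [0.0, -0.268, -0.963], [-1.0, 0.001, -0.0]]
ft_force: [0.4, -0.2, -0.0]
finger_gap: 0.746
```

Run:
```python
from h import *
s=arm.sense();print(s["tcp_pos"],s["orientation"][:,1],toframe((.469,.170,.023)))
im=eyes.snapshot("wrist")[...,::-1]
cv2.imwrite("pics/w6.png",im)
```

```text
[0.46948623 0.17090923 0.12730387] [ 9.63383148e-01 -2.68127773e-01  6.39107655e-04] [10.43032818 -0.02912955  0.10495021]
```

View pics/w6.png

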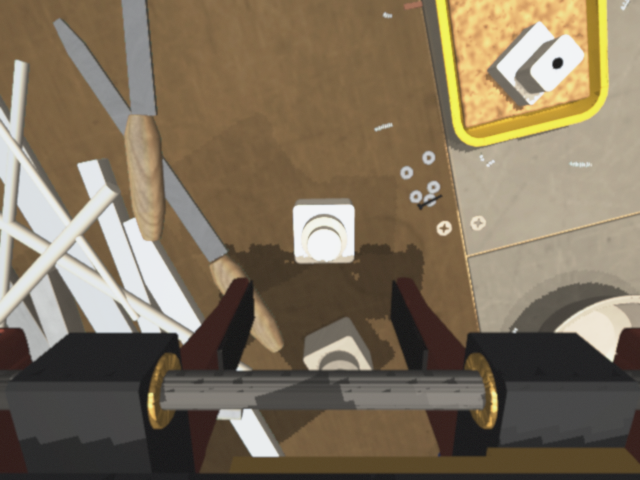

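The large insert lies upright in the tray at (540,65). Holder A is centred at (324,243) and square to the jaws, so I descend.

step_arm:
  commands:
    - {"offset":[3,0,0],"turn":[0,0,0]}
    - {"offset":[6,0,0],"turn":[0,0,0]}
    - {"offset":[8.5,0,0],"turn":[0,0,0]}
    - {"offset":[9.8,0,0],"turn":[0,0,0]}
    - {"offset":[10.4,0,0],"turn":[0,0,0]}
    - {"offset":[10.4,0,0],"turn":[0,0,0]}

```text
clock: 18.95
tcp_pos: [0.4687, 0.1706, 0.0228]
orientation: [[-0.001, 0.963, -0.27], [-0.0, -0.27, -0.963], [-1.0, -0.001, 0.0]]
ft_force: [0.8, 0.1, -0.1]
finger_gap: 0.745
```

step_arm:
  commands:
    - {"offset":[0,0,0],"turn":[0,0,0]}
    - {"offset":[0,0,0],"turn":[0,0,0]}
    - {"offset":[0,0,0],"turn":[0,0,0]}
    - {"offset":[0,0,0],"turn":[0,0,0]}
    - {"offset":[0,0,0],"turn":[0,0,0]}
    - {"offset":[0,0,0],"turn":[0,0,0]}
    - {"offset":[0,0,0],"turn":[0,0,0]}
    - {"offset":[0,0,0],"turn":[0,0,0]}
  grip: 0
  grip_force: 35

```text
clock: 19.75
tcp_pos: [0.4694, 0.1708, 0.0237]
orientation: [[0.001, 0.963, -0.271], [0.0, -0.271, -0.963], [-1.0, 0.001, -0.001]]
ft_force: [0.0, -0.6, 6.6]
finger_gap: 0.385
```

step_arm:
  commands:
    - {"offset":[-0.5,0,0],"turn":[0,0,0]}
    - {"offset":[-2.5,0,0],"turn":[0,0,0]}
    - {"offset":[-6,0,0],"turn":[0,0,0]}
    - {"offset":[-9.5,0.5,0.8],"turn":[0,0,0]}
    - {"offset":[-12,2,3],"turn":[5,0,0]}
    - {"offset":[-12,4.2,6.3],"turn":[10,0,0]}
    - {"offset":[-12,6.6,9.8],"turn":[16,0,0]}
    - {"offset":[-12,9,13.4],"turn":[22,0,0]}
    - {"offset":[-12,11.4,17],"turn":[28,0,0]}
    - {"offset":[-12,13.8,20.5],"turn":[34,0,0]}
    - {"offset":[-12,16.2,24.1],"turn":[40,0,0]}
    - {"offset":[-12,18.6,27.7],"turn":[46,0,0]}
    - {"offset":[-12,21,31.3],"turn":[52,0,0]}
    - {"offset":[-12,23.4,34.8],"turn":[57,0,0]}
    - {"offset":[-12,25.8,38.4],"turn":[61,0,0]}
    - {"offset":[-12,28,41.7],"turn":[64,0,0]}
    - {"offset":[-12,29.5,44],"turn":[64.8,0,0]}
    - {"offset":[-12,30.2,44.9],"turn":[64.8,0,0]}
    - {"offset":[-12,30.2,44.9],"turn":[64.8,0,0]}
    - {"offset":[-12,30.2,44.9],"turn":[64.8,0,0]}

```text
clock: 21.75
tcp_pos: [0.6371, -0.342, 0.1426]
orientation: [[-0.002, 0.165, -0.986], [0.001, -0.986, -0.165], [-1.0, -0.002, 0.001]]
ft_force: [0.0, -0.7, -1.1]
finger_gap: 0.38
```

Run:
```python
from h import *
s=arm.sense();print(s["tcp_pos"],s["orientation"][:,1],s["finger_gap"],toframe((.638,-.343,.0257)))
C=cam("wrist");im=eyes.snapshot("wrist")[...,::-1].copy()
for a in np.linspace(0,1,2):pass
c=np.array([.6285,-.284]);l=np.array([-.165,.986]);x=np.array([.986,.165])
P=[np.r_[c+i*.043*x+j*.135*l,.034] for i,j in((-1,-1),(1,-1),(1,1),(-1,1))]
cv2.polylines(im,[proj(*C,P).astype(int)],True,(0,255,0),1)
cv2.imwrite("pics/w7.png",im)
```

```text
[ 0.63708874 -0.34195745  0.14259023] [ 0.16546596 -0.98621424 -0.00157932] 0.38028764617275984 [11.68871367  0.13635649 -0.08837835]
```

View pics/w7.png

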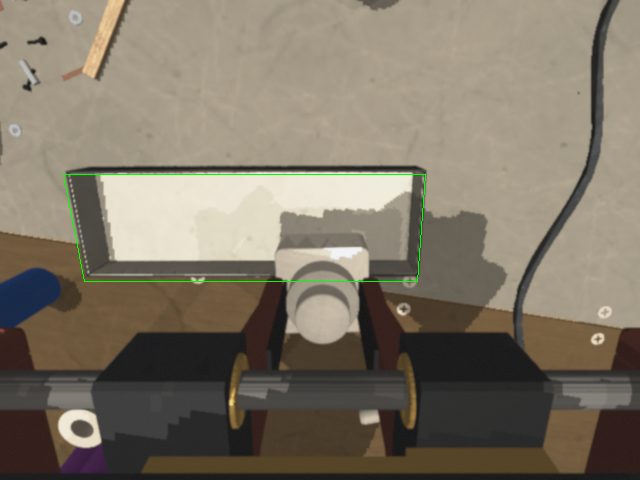

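The tray outline matches my measurement to about 3 px, and the holder is held upright. Lowering it now.

step_arm:
  commands:
    - {"offset":[2,0.1,-0.3],"turn":[0,0,0]}
    - {"offset":[4.5,0.1,-0.3],"turn":[0,0,0]}
    - {"offset":[7,0.1,-0.3],"turn":[0,0,0]}
    - {"offset":[9,0.1,-0.3],"turn":[0,0,0]}
    - {"offset":[10.4,0.1,-0.3],"turn":[0,0,0]}
    - {"offset":[11.1,0.1,-0.3],"turn":[0,0,0]}
    - {"offset":[11.4,0.1,-0.3],"turn":[0,0,0]}
    - {"offset":[11.6,0.1,-0.3],"turn":[0,0,0]}
    - {"offset":[11.7,0.1,-0.3],"turn":[0,0,0]}
    - {"offset":[11.7,0.1,-0.3],"turn":[0,0,0]}

```text
clock: 22.8
tcp_pos: [0.6414, -0.3442, 0.0269]
orientation: [[0.001, 0.165, -0.986], [-0.001, -0.986, -0.165], [-1.0, 0.001, -0.001]]
ft_force: [-0.4, -1.0, -1.2]
finger_gap: 0.385
```

step_arm:
  commands:
    - {"offset":[0.1,0,0],"turn":[0,0,0]}
    - {"offset":[0.12,0,0],"turn":[0,0,0]}

```text
clock: 23.0
tcp_pos: [0.6413, -0.3441, 0.0256]
orientation: [[0.001, 0.165, -0.986], [-0.0, -0.986, -0.165], [-1.0, 0.001, -0.001]]
ft_force: [-0.8, 0.0, 1.5]
finger_gap: 0.378
```

step_arm:
  commands:
    - {"offset":[0,0,0],"turn":[0,0,0]}
    - {"offset":[0,0,0],"turn":[0,0,0]}
    - {"offset":[0,0,0],"turn":[0,0,0]}
    - {"offset":[0,0,0],"turn":[0,0,0]}
    - {"offset":[-2,0,0],"turn":[0,0,0]}
    - {"offset":[-5,0,0],"turn":[0,0,0]}
    - {"offset":[-9,0,0],"turn":[0,0,0]}
    - {"offset":[-11.5,-2,0.5],"turn":[-4.5,0,0]}
    - {"offset":[-11.5,-42.8,11.9],"turn":[-4.5,0,0]}
    - {"offset":[-11.5,-42.8,11.9],"turn":[-4.5,0,0]}
    - {"offset":[-11.5,-42.8,11.9],"turn":[-4.5,0,0]}
    - {"offset":[-11.5,-42.8,11.9],"turn":[-4.5,0,0]}
    - {"offset":[-11.5,-42.8,11.9],"turn":[-4.5,0,0]}
    - {"offset":[-11.5,-42.8,11.9],"turn":[-4.5,0,0]}
    - {"offset":[-11.5,-42.8,11.9],"turn":[-4.5,0,0]}
    - {"offset":[-11.5,-42.8,11.9],"turn":[-4.5,0,0]}
    - {"offset":[-11.5,-42.8,11.9],"turn":[-4.5,0,0]}
    - {"offset":[-11.5,-42.8,11.9],"turn":[-4.5,0,0]}
    - {"offset":[-11.5,-42.8,11.9],"turn":[-4.5,0,0]}
    - {"offset":[-11.5,-42.8,11.9],"turn":[-4.5,0,0]}
  grip: 6.5

```text
clock: 25.0
tcp_pos: [0.4542, 0.0579, 0.1407]
orientation: [[0.002, 0.241, -0.971], [-0.0, -0.971, -0.241], [-1.0, 0.0, -0.002]]
ft_force: [0.9, -0.1, 0.1]
finger_gap: 0.741
```

Run:
```python
from h import *
s=arm.sense();print(s["clock"],s["tcp_pos"],s["orientation"][:,1],toframe((.453,.058,.023)))
C=cam("wrist");im=eyes.snapshot("wrist")[...,::-1].copy()
p=proj(*C,[(.453,.058,.057)])[0];print(p);cv2.drawMarker(im,(int(p[0]),int(p[1])),(0,0,255),0,8)
cv2.imwrite("pics/w8.png",im)
```

```text
25.0 [0.45417553 0.057895   0.14065083] [ 2.40954754e-01 -9.70536259e-01  4.19902634e-04] [11.76487493 -0.04345626  0.13011097]
[322.48672373 243.23523311]
```

View pics/w8.png

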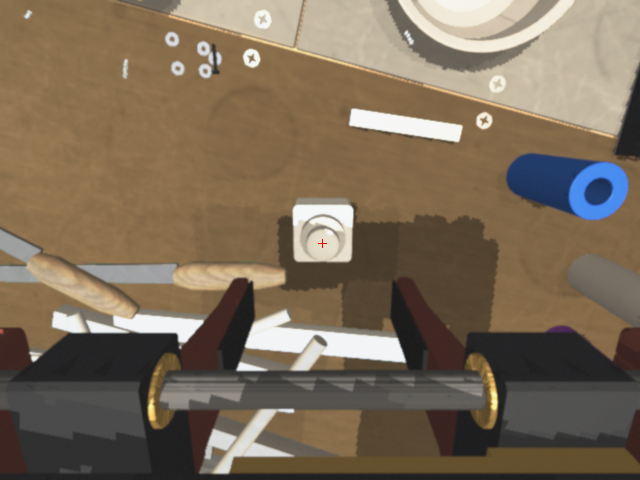

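Holder B is centred under the jaws at (322,243). Descending and gripping.

step_arm:
  commands:
    - {"offset":[3,0,0.1],"turn":[0,0,0]}
    - {"offset":[6,0,0.1],"turn":[0,0,0]}
    - {"offset":[9,0,0.1],"turn":[0,0,0]}
    - {"offset":[10.8,0,0.1],"turn":[0,0,0]}
    - {"offset":[11.5,0,0.1],"turn":[0,0,0]}
    - {"offset":[11.75,0,0.1],"turn":[0,0,0]}
    - {"offset":[11.75,0,0.1],"turn":[0,0,0]}

```text
clock: 25.75
tcp_pos: [0.4526, 0.058, 0.0228]
orientation: [[0.0, 0.241, -0.971], [0.0, -0.971, -0.241], [-1.0, 0.0, -0.0]]
ft_force: [-0.5, 0.3, 0.4]
finger_gap: 0.742
```

step_arm:
  commands:
    - {"offset":[0,0,0],"turn":[0,0,0]}
    - {"offset":[0,0,0],"turn":[0,0,0]}
    - {"offset":[0,0,0],"turn":[0,0,0]}
    - {"offset":[0,0,0],"turn":[0,0,0]}
    - {"offset":[0,0,0],"turn":[0,0,0]}
    - {"offset":[0,0,0],"turn":[0,0,0]}
    - {"offset":[0,0,0],"turn":[0,0,0]}
    - {"offset":[0,0,0],"turn":[0,0,0]}
  grip: 0
  grip_force: 35

```text
clock: 26.55
tcp_pos: [0.4524, 0.0584, 0.0228]
orientation: [[0.001, 0.242, -0.97], [0.0, -0.97, -0.242], [-1.0, 0.0, -0.001]]
ft_force: [-0.4, -0.2, 5.8]
finger_gap: 0.383
```

step_arm:
  commands:
    - {"offset":[-0.5,0,0],"turn":[0,0,0]}
    - {"offset":[-2.5,0,0],"turn":[0,0,0]}
    - {"offset":[-6,0,0],"turn":[0,0,0]}
    - {"offset":[-9.5,0.5,-0.1],"turn":[0,0,0]}
    - {"offset":[-12,2,-0.6],"turn":[2,0,0]}
    - {"offset":[-12,5,-1.4],"turn":[4.5,0,0]}
    - {"offset":[-12,9,-2.6],"turn":[4.5,0,0]}
    - {"offset":[-12,13,-3.7],"turn":[4.5,0,0]}
    - {"offset":[-12,17,-4.9],"turn":[4.5,0,0]}
    - {"offset":[-12,21,-6],"turn":[4.5,0,0]}
    - {"offset":[-12,25,-7.2],"turn":[4.5,0,0]}
    - {"offset":[-12,29,-8.3],"turn":[4.5,0,0]}
    - {"offset":[-12,31.5,-9],"turn":[4.5,0,0]}
    - {"offset":[-12,32.6,-9.4],"turn":[4.5,0,0]}
    - {"offset":[-12,32.6,-9.4],"turn":[4.5,0,0]}
    - {"offset":[-10,32.6,-9.4],"turn":[4.5,0,0]}
    - {"offset":[-7.5,32.6,-9.4],"turn":[4.5,0,0]}
    - {"offset":[-5,32.6,-9.4],"turn":[4.5,0,0]}
    - {"offset":[-3.5,32.6,-9.4],"turn":[4.5,0,0]}
    - {"offset":[-3,32.6,-9.4],"turn":[4.5,0,0]}

```text
clock: 28.55
tcp_pos: [0.6204, -0.2335, 0.0507]
orientation: [[-0.004, 0.166, -0.986], [0.002, -0.986, -0.166], [-1.0, -0.002, 0.003]]
ft_force: [0.4, 0.5, -1.6]
finger_gap: 0.384
```

step_arm:
  commands:
    - {"offset":[1,0,0],"turn":[0,0,0]}
    - {"offset":[1.9,0,0],"turn":[0,0,0]}
    - {"offset":[2.3,0,0],"turn":[0,0,0]}
    - {"offset":[2.55,0,0],"turn":[0,0,0]}
    - {"offset":[2.7,0,0],"turn":[0,0,0]}
    - {"offset":[2.7,0,0],"turn":[0,0,0]}

```text
clock: 29.15
tcp_pos: [0.6222, -0.2353, 0.0256]
orientation: [[0.0, 0.165, -0.986], [-0.0, -0.986, -0.165], [-1.0, 0.0, -0.0]]
ft_force: [0.0, -0.2, -1.6]
finger_gap: 0.38
```

step_arm:
  commands:
    - {"offset":[0.1,0,0],"turn":[0,0,0]}
    - {"offset":[0.1,0,0],"turn":[0,0,0]}

```text
clock: 29.35
tcp_pos: [0.6223, -0.2353, 0.0247]
orientation: [[0.0, 0.165, -0.986], [-0.0, -0.986, -0.165], [-1.0, 0.0, -0.0]]
ft_force: [0.3, -0.3, -2.9]
finger_gap: 0.38
```

step_arm:
  commands:
    - {"offset":[0,0,0],"turn":[0,0,0]}
    - {"offset":[0,0,0],"turn":[0,0,0]}
    - {"offset":[0,0,0],"turn":[0,0,0]}
    - {"offset":[0,0,0],"turn":[0,0,0]}
    - {"offset":[-2,0,0],"turn":[0,0,0]}
    - {"offset":[-5,0,0],"turn":[0,0,0]}
    - {"offset":[-9,0,0],"turn":[0,0,0]}
    - {"offset":[-13,0,0],"turn":[0,0,0]}
    - {"offset":[-14.5,-2,4],"turn":[0,0,0]}
    - {"offset":[-14.5,-4,8],"turn":[0,0,0]}
    - {"offset":[-14.5,-6,12],"turn":[0,0,0]}
    - {"offset":[-14.5,-7.5,14.9],"turn":[0,0,0]}
    - {"offset":[-14.5,-7.5,14.9],"turn":[0,0,0]}
    - {"offset":[-14.5,-7.5,14.9],"turn":[0,0,0]}
  grip: 6.5

```text
clock: 30.75
tcp_pos: [0.4632, -0.186, 0.1702]
orientation: [[0.002, 0.165, -0.986], [-0.001, -0.986, -0.165], [-1.0, 0.001, -0.001]]
ft_force: [0.4, -1.0, 0.1]
finger_gap: 0.737
```

Run:
```python
from h import *
s=arm.sense();print(s["clock"],s["tcp_pos"],s["orientation"][:,1],toframe((.463,-.186,.042)))
C=cam("wrist");im=eyes.snapshot("wrist")[...,::-1].copy()
p=proj(*C,[(.463,-.186,.084)])[0];print(p);cv2.drawMarker(im,(int(p[0]),int(p[1])),(0,0,255),0,8)
cv2.imwrite("pics/w9.png",im)
```

```text
30.75 [ 0.4632408  -0.18602399  0.17015042] [ 1.64620452e-01 -9.86356580e-01  8.96686602e-04] [12.81498347 -0.01782137  0.04201656]
[322.93149015 240.95101937]
```

View pics/w9.png

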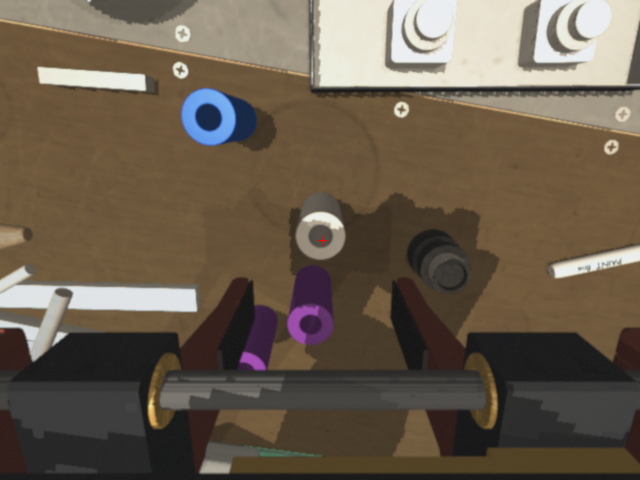

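Both holders stand upright in the black tray. The bush top is at (320,236), about 4 mm from my estimate, so I correct for that and descend.

step_arm:
  commands:
    - {"offset":[2,-0.2,-0.3],"turn":[0,0,0]}
    - {"offset":[5,-0.2,-0.3],"turn":[0,0,0]}
    - {"offset":[8,-0.2,-0.3],"turn":[0,0,0]}
    - {"offset":[10.5,-0.2,-0.3],"turn":[0,0,0]}
    - {"offset":[12,-0.2,-0.3],"turn":[0,0,0]}
    - {"offset":[12.8,-0.2,-0.3],"turn":[0,0,0]}
    - {"offset":[12.8,-0.2,-0.3],"turn":[0,0,0]}

```text
clock: 31.5
tcp_pos: [0.4659, -0.1835, 0.0404]
orientation: [[-0.001, 0.165, -0.986], [0.0, -0.986, -0.165], [-1.0, -0.001, 0.001]]
ft_force: [-0.2, 0.5, 0.5]
finger_gap: 0.739
```

step_arm:
  commands:
    - {"offset":[0,0,0],"turn":[0,0,0]}
    - {"offset":[0,0,0],"turn":[0,0,0]}
    - {"offset":[0,0,0],"turn":[0,0,0]}
    - {"offset":[0,0,0],"turn":[0,0,0]}
    - {"offset":[0,0,0],"turn":[0,0,0]}
    - {"offset":[0,0,0],"turn":[0,0,0]}
    - {"offset":[0,0,0],"turn":[0,0,0]}
    - {"offset":[0,0,0],"turn":[0,0,0]}
  grip: 0
  grip_force: 50

```text
clock: 32.3
tcp_pos: [0.4659, -0.1836, 0.0421]
orientation: [[0.001, 0.165, -0.986], [-0.001, -0.986, -0.165], [-1.0, 0.001, -0.001]]
ft_force: [-1.1, -0.5, 6.8]
finger_gap: 0.399
```

step_arm:
  commands:
    - {"offset":[-0.4,0,0],"turn":[0,0,0]}
    - {"offset":[-2,0,0],"turn":[0,0,0]}
    - {"offset":[-4.5,0,0],"turn":[0,0,0]}
    - {"offset":[-7.5,0,0],"turn":[0,0,0]}
    - {"offset":[-10,0,0],"turn":[0,0,0]}
    - {"offset":[-11,0,0],"turn":[0,0,0]}
    - {"offset":[-11,-0.8,-1.2],"turn":[0,0,0]}
    - {"offset":[-11,-2.1,-3.1],"turn":[0,0,0]}
    - {"offset":[-11,-3.7,-5.6],"turn":[0,0,0]}
    - {"offset":[-11,-5.4,-8.1],"turn":[0,0,0]}
    - {"offset":[-11,-7.1,-10.6],"turn":[0,0,0]}
    - {"offset":[-11,-8.8,-13.1],"turn":[0,0,0]}
    - {"offset":[-11,-10.5,-15.7],"turn":[0,0,0]}
    - {"offset":[-11,-12.2,-18.3],"turn":[0,0,0]}
    - {"offset":[-11,-13.6,-20.4],"turn":[0,0,0]}
    - {"offset":[-11,-14.6,-21.9],"turn":[0,0,0]}
    - {"offset":[-11,-15,-22.5],"turn":[0,0,0]}
    - {"offset":[-11,-15,-22.5],"turn":[0,0,0]}
    - {"offset":[-11,-15,-22.5],"turn":[0,0,0]}

```text
clock: 34.2
tcp_pos: [0.6614, 0.0015, 0.1502]
orientation: [[-0.003, 0.165, -0.986], [-0.0, -0.986, -0.165], [-1.0, -0.0, 0.003]]
ft_force: [-0.2, -1.0, -5.5]
finger_gap: 0.4
```

Run:
```python
from h import *
s=arm.sense();print(s["clock"],s["tcp_pos"],s["finger_gap"],s["ft_force"],toframe((.663,.0015,.044)))
C=cam("wrist");im=eyes.snapshot("wrist")[...,::-1].copy()
a=np.linspace(0,2*np.pi,60)
for r,z in((.067,.047),(.034,.002)):
    P=np.c_[.663+r*np.cos(a),.0015+r*np.sin(a),0*a+z];cv2.polylines(im,[proj(*C,P).astype(int)],True,(0,255,0),1)
cv2.imwrite("pics/w10.png",im)
```

```text
34.2 [0.66137336 0.00152426 0.15023734] 0.3999261432147734 [-0.17566539 -0.96200285 -5.4889606 ] [10.62329314  0.03176732 -0.18659937]
```

View pics/w10.png

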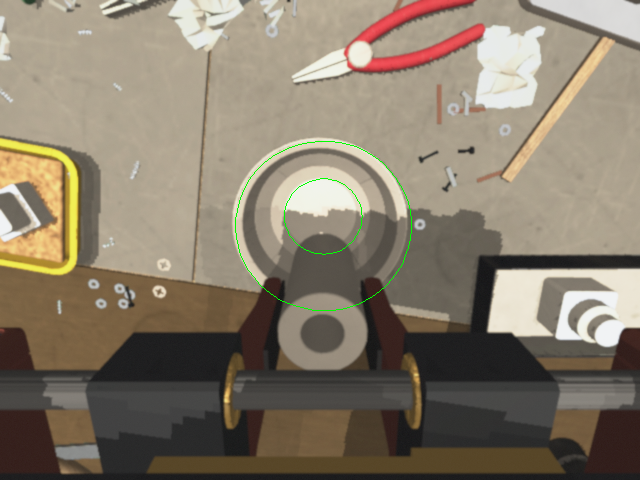

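The bowl outline fits within about 3 px and the bush hangs upright. Lowering gently.

step_arm:
  commands:
    - {"offset":[1.5,0,-0.2],"turn":[0,0,0]}
    - {"offset":[3.5,0,-0.2],"turn":[0,0,0]}
    - {"offset":[5.5,0,-0.2],"turn":[0,0,0]}
    - {"offset":[7.5,0,-0.2],"turn":[0,0,0]}
    - {"offset":[9,0,-0.2],"turn":[0,0,0]}
    - {"offset":[9.8,0,-0.2],"turn":[0,0,0]}
    - {"offset":[10.2,0,-0.2],"turn":[0,0,0]}
    - {"offset":[10.4,0,-0.2],"turn":[0,0,0]}
    - {"offset":[10.5,0,-0.2],"turn":[0,0,0]}
    - {"offset":[10.5,0,-0.2],"turn":[0,0,0]}

```text
clock: 35.25
tcp_pos: [0.665, 0.002, 0.0471]
orientation: [[0.001, 0.165, -0.986], [-0.0, -0.986, -0.165], [-1.0, 0.0, -0.001]]
ft_force: [-0.3, -0.2, -4.3]
finger_gap: 0.399
```

step_arm:
  commands:
    - {"offset":[0.05,0,0],"turn":[0,0,0]}
    - {"offset":[0.1,0,0],"turn":[0,0,0]}
    - {"offset":[0.1,0,0],"turn":[0,0,0]}

```text
clock: 35.55
tcp_pos: [0.6647, 0.0021, 0.0457]
orientation: [[0.0, 0.165, -0.986], [-0.0, -0.986, -0.165], [-1.0, 0.0, -0.0]]
ft_force: [-0.1, 0.6, -4.9]
finger_gap: 0.398
```

Still carrying the full weight of about 5 N, so I creep down until it seats.

step_arm:
  commands:
    - {"offset":[0.05,0,0],"turn":[0,0,0]}
    - {"offset":[0.1,0,0],"turn":[0,0,0]}
    - {"offset":[0.15,0,0],"turn":[0,0,0]}
    - {"offset":[0.2,0,0],"turn":[0,0,0]}
    - {"offset":[0.2,0,0],"turn":[0,0,0]}

```text
clock: 36.05
tcp_pos: [0.6647, 0.0021, 0.0438]
orientation: [[0.0, 0.165, -0.986], [-0.0, -0.986, -0.165], [-1.0, 0.0, -0.0]]
ft_force: [-0.9, -0.5, -0.7]
finger_gap: 0.405
```

Seated: Fz went from -5 to -0.7 N. Releasing and rising.

step_arm:
  commands:
    - {"offset":[0,0,0],"turn":[0,0,0]}
    - {"offset":[0,0,0],"turn":[0,0,0]}
    - {"offset":[0,0,0],"turn":[0,0,0]}
    - {"offset":[0,0,0],"turn":[0,0,0]}
    - {"offset":[0,0,0],"turn":[0,0,0]}
    - {"offset":[-1.5,0,0],"turn":[0,0,0]}
    - {"offset":[-4,0,0],"turn":[0,0,0]}
    - {"offset":[-8,0,0],"turn":[0,0,0]}
    - {"offset":[-12,0,0],"turn":[0,0,0]}
    - {"offset":[-16,0,0],"turn":[0,0,0]}
    - {"offset":[-18,0,8],"turn":[0,0,0]}
    - {"offset":[-18,0,16],"turn":[0,0,0]}
    - {"offset":[-18,0,20],"turn":[0,0,0]}
    - {"offset":[-18,0,20],"turn":[0,0,0]}
    - {"offset":[-18,0,20],"turn":[0,0,0]}
  grip: 6.5

```text
clock: 37.55
tcp_pos: [0.461, -0.0312, 0.2238]
orientation: [[-0.004, 0.164, -0.986], [0.0, -0.986, -0.164], [-1.0, -0.001, 0.004]]
ft_force: [1.4, 0.9, 0.6]
finger_gap: 0.74
```

Run:
```python
from h import *
print(arm.sense()["clock"],arm.sense()["tcp_pos"])
cv2.imwrite("pics/s2.png",cv2.resize(eyes.snapshot("scene")[130:400,180:580,::-1],(800,540)))
cv2.imwrite("pics/t2.png",eyes.snapshot("top")[...,::-1])
```

```text
37.55 [ 0.46099404 -0.03117698  0.22380305]
```

View pics/s2.png

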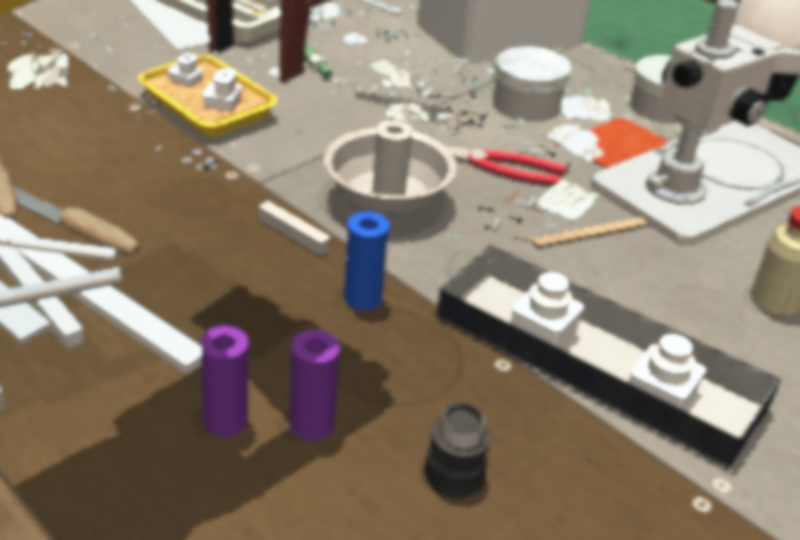

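View pics/t2.png

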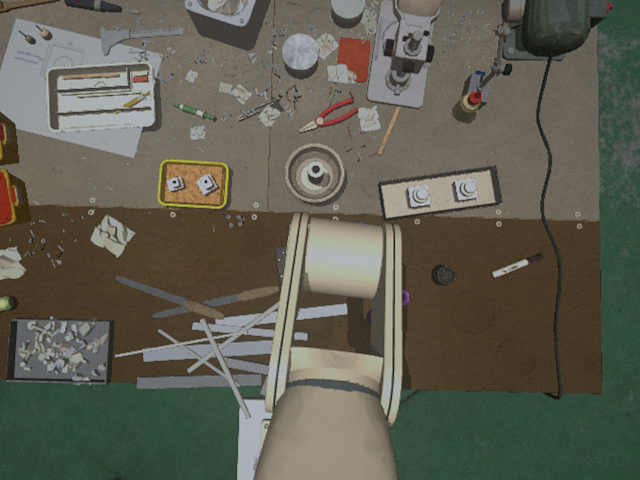

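All five parts are in place and upright: inserts at (175,184) and (206,184), bush centred in the bowl at (316,171), holders at (420,195) and (466,187). The eyepiece and bar have not visibly moved. Handing in.

```bash
python3 -c "
from plant import ticket;print(ticket.finish_job())"
```

```text
the job is handed in; nothing more can be done
None
```

I sorted all five parts and handed the job in at about 37.7 s of the 128 s allowed; it gave no verdict. Both inserts are on the cork mat, both holders are on the black tray floor, and the guide bush is in the middle of the bowl.

**Last checks:**
- **Final views:** the last scene and top pictures show every part upright and well inside its container, and the arm clear of everything.
- **Bush:** it was released at (0.665, 0.002), about 2 mm from my measured bowl centre. The force on the gripper fell from 5 N to under 1 N as it seated.
- **Other parts:** I released these by height, at most about 1 mm above their floors. I did not take a separate position measurement of each one afterwards.
- **Bystanders:** the scene picture shows the eyepiece and bar where they were. The arm hid the bar in the last top view. I judged both by eye and did not measure them.

**What disagreed:**
- **Fingertip position:** the fingertips are about 11 mm behind the reported TCP, not ahead of it as the interface text says. The first grasp on the small insert therefore closed above the block, shifting the insert by no more than about 2 mm. I reopened, went lower, and used the corrected depth for the rest.
- **Refused call:** one move was refused because the `turn` field was missing, and nothing moved.
- **Tall and short holders:** I did not work out which holder was which, because one grasp height suited both.

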